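# Slide the leak master disc into the tester's seat and start the check

### The arm

A 6-joint arm with a two-finger parallel gripper is mounted at the origin on the work surface. World frame = base frame: x ahead of the robot, y to its left, z up, the work surface at z = 0. Lengths are in m, angles in rad, forces in N, time in s.
With the tool pointing down it reaches from about 0.325 to 0.775 m from the base axis. Payload 5.5 kg.
Tool frame: the origin (TCP) lies between the finger pads; the fingertips stand 19 mm ahead of it and the grasp point (between the pads) is the TCP; z points along the fingers, x is the direction in which the jaws open and shut, and the axes are right-handed (so a half turn about z gives the same grasp; the last joint's range is limited). The gripper opens to 88 mm and grips with 3 to 60 N. Pads are 20 mm wide; open, the fingers measure 115 mm over their backs; the gripper's body (75 mm by 178 mm) begins 61 mm behind the grasp point.
Start: joints at [-1.328, 0.091, 1.231, -0, 1.82, -0.057], TCP at [0.177, -0.573, 0.242] pointing down, gripper open.
Joint ranges: [-2.87, 2.87], [-0.86, 2.18], [0.17, 2.46], [-1.51, 4.65], [0.06, 2.69], [-2.65, 2.65]. Speed limits (rad/s): [2.57, 2.57, 3.01, 3.14, 3.14, 3.14].

### API

Orientations are given as a unit quaternion [x, y, z, w].
In Python, from rig import robot, imaging, order gives the robot as it stands. The module is installed in compiled form; this text tells all that it offers.
- The arm moves only by the tool step_arm, never from a script. Its argument "motion" is a list of rows, each an object with "grip": the opening, from 0 (shut) to 1 (fully open); "travel": the shift along the tool's x, y, z in m, a list of three; "roll": the turn about the tool's z in degrees. In form: [{"grip": grip, "travel": [x, y, z], "roll": roll}, ...]. A call has exactly 8 rows; each row is the pose to reach, as a shift and turn from the pose commanded when the call began, along the tool's axes at that moment; what a row does not reach only later rows make up. A row lasts 1/10 s, in which the tool goes at most 50 mm and 8.59 degrees, less where a joint would pass 70% of its speed; a pose out of reach is approached as far as the arm can. A call with a gripper value outside its range is refused whole. The fingers move at their own pace and stop on an object; "grip_force" is the grip in N (left out, the last holds). Time passes only in rows, so rows that repeat a pose let the fingers close, or fill a call up. It gives the time, the measured TCP pose, the force and the opening at its end, in the units of the state.
- robot.read_state(): the state, without advancing time (a new reading comes with each control period).
- imaging.snapshot(name): name is "scene" or "top"; returns the picture (480x640x3 uint8, red, green, blue); there is no depth.
- imaging.camera_model(name): a dict with "K" (3x3 intrinsics, pixels), "R" (3x3) and "t" (3): a world point X has camera coordinates R X + t. Camera axes: x right, y down, z forward; pixel columns grow to the right and rows downward; lengths in m; the calibration is good to about 2 mm. A picture is of the moment at which its call begins. camera_model takes no time and is no camera call.
- order.sign_off(): hands the job in, once; it reports no verdict.
Trained networks look in the newest picture that a camera, given by its name, has taken for a name from the list of things; names that differ only in an ending like _2 or _b are one class to them, and where a whole thing is asked for, a point or a joint stands for the part that bears it (a point fixed in the world has none). Each returns a list of dicts, best first, with "p" (0 to 1); they miss things now and then, are a little off and sometimes report something else, mostly with a low value. They report only what shows in the picture. A call takes as long as a camera call. They do not tell look-alikes from the thing itself.
- imaging.trace(camera, query): "pixels" (480x640 bool, what is visible of it) and "location" ([column, row] in pixels, amid what is visible of it).
The state is a dict: "time_s": time; "joints": joint angles; "joint_velocities": joint speeds; "effort": joint torques, N m; "ee_pos": TCP position; "eef_rot": TCP orientation; "wrist_force": force on the tool from outside, world axes, zero at the start; "wrist_torque": the same for the moment, N m; "finger_gap": finger opening in m.
Only numpy, scipy, OpenCV 4.12 (cv2) and the standard library are available. Lean on these libraries where they do the work, as an engineer would, in place of code of your own. Each camera call takes 0.05 s, during which the arm holds its last target.

### The job

Push the loose brass leak master disc across the tester's deck until it drops into the round seat and lies flush, keeping it down on the deck all the way, never lifted. Then press the big push button fully down, let it spring back and draw the hand clear of everything. Do not press the button before the disc is seated, and leave the cap, dome, jar and snap gauge where they are.

Things in the scene. Friction and masses are not known exactly. Their poses are not given: they have to be found in the camera images.
- disc: Plain flat brass disc, 44 mm diameter, 7 mm thick, about 85 g, lying loose on the tester's deck to the left or right of the seat, its centre about 65 to 105 mm from the seat's. Origin: centre of its underside; z is up.
- seat (a point): Centre of the mouth of the tester's round seat, level with the deck's top. The seat is a blind recess with a black floor, 48 mm diameter with a 1 mm chamfer, 7 mm deep, so that the seated disc's top is level with the deck. Axes as the tester's.
- tester: Leak tester fixed to the counter: white box with a flat grey deck, 220 mm (x) by 320 mm (y), top 40 mm above the counter. Origin: centre of the deck's footprint, at counter level; x points away from the robot to the console, y left, z up; it may stand turned by up to 17 degrees. The seat is 20 mm from the origin along x; the button is 70 mm from it along -x. A console 70 mm high (above the counter) stands behind the deck from x = 110 to 190 mm, over the deck's full width.
- start (a joint): Travel of the push button, in m: 0 up, 0.006 fully down; spring return, about 5 N to push fully down.
- start_top (a point): Centre of the top face of the big round push button (44 mm diameter), 22 mm above the deck when up, 10 mm above its 60 mm wide round grey housing on the deck near the robot; it is pressed straight down and this point moves with it.
- cap: White plastic sports cap, 38 mm diameter, 40 mm tall with a narrow spout, standing loose on the deck on the other side of the seat from the disc. Leave alone. Origin: centre of its underside.
- dome: Clear test dome, 90 mm diameter, 120 mm tall with a black ball knob, standing loose on the counter beside the tester. Leave alone. Origin: centre of its underside.
- jar: Squat frosted glass jar with a metal lid, 84 mm diameter, 70 mm tall, loose on the counter beside the tester. Leave alone. Origin: centre of its underside.
- gauge: Chrome C-shaped snap gauge, about 100 by 106 mm and 16 mm thick, lying loose on the counter beside the tester. Leave alone. Origin: middle of its underside.
Not all that is in view belongs to the job. Of the things shaped like the disc, the brass one is meant.

How it is judged:
By the outcome, as a careful person would: the job done as asked, in the order asked, and still so for the second after the job is handed in, with the robot touching nothing.
It also fails if it takes over 48 s, if anything falls off the work surface, if the arm or the gripper's body presses on something with over 40 N, if the wrist force passes 120 N, or if a joint passes its speed limit or range.

## Working session

There is one attempt and no reset: what is moved stays moved. The work goes in short steps, Python scripts to look and compute and a tool call to move; the robot and the scene stay as the last step left them, time stands still between calls to the robot, and variables do not carry over. Pictures are saved under pics/ and viewed, and the job is handed in when it is done.

Besides the shell and the picture viewer there is one more tool, called after "Emit:" by a JSON object that holds its "fn" and its "kwargs". step_arm: Moves the arm, as the interface text tells. Its arguments: {"type":"object","properties":{"motion":{"type":"array"},"grip_force":{"type":"number"}},"required":["motion"]}

```bash
mkdir -p pics
python3 - <<'E'
from rig import robot, imaging, order
import cv2
s=robot.read_state();print(s)
for n in ("scene","top"):
    im=imaging.snapshot(n);cv2.imwrite(f"pics/{n}0.png",im[:,:,::-1])
    for q in ("disc","tester","start","cap","dome","jar","gauge"):
        for d in imaging.trace(n,q)[:3]: print(n,q,d["p"],d["location"],d["pixels"].sum())
    m=imaging.camera_model(n);print(m)
print(robot.read_state()["time_s"])
E
```

```text
{'time_s': 0.0, 'joints': array([-1.32769068e+00,  9.18511536e-02,  1.23189277e+00, -1.60693742e-05,
        1.81981060e+00, -5.67255991e-02]), 'joint_velocities': array([-1.46028542e-03,  6.63997999e-04,  9.47037204e-04,  1.97851917e-03,
        3.92499717e-04, -5.47364405e-05]), 'effort': array([-1.34307925e-04, -4.46460593e+01, -4.06438565e+01,  6.96929265e-02,
        2.96436728e-02, -1.60712407e-04]), 'ee_pos': array([ 0.17712922, -0.5729768 ,  0.24050758]), 'eef_rot': array([ 8.04783812e-01, -5.93567228e-01, -7.60134009e-04, -6.20075582e-04]), 'wrist_force': array([ 0.85237232, -0.07518013,  0.35869808]), 'wrist_torque': array([-0.06811465, -0.03045224,  0.08033084]), 'finger_gap': 0.08778673336194025}
scene disc 0.9 [179.6, 337.9] 507
scene disc 0.78 [331.6, 201.1] 206
scene disc 0.6 [293.8, 254.8] 342
scene tester 0.9 [334.3, 280.9] 22397
scene tester 0.32 [294.7, 253.9] 374
scene tester 0.2 [338.0, 220.4] 308
scene start 0.63 [336.8, 217.8] 336
scene cap 0.84 [381.4, 255.0] 451
scene dome 0.65 [209.3, 230.1] 2635
scene jar 0.76 [464.0, 242.5] 2017
scene gauge 0.96 [197.5, 26
[... 314 characters left out ...]
309]]), 't': array([ 0.16360401, -0.29563051,  1.53604627])}
top disc 0.87 [328.2, 355.8] 435
top disc 0.69 [398.2, 120.2] 390
top tester 0.73 [294.9, 222.0] 27596
top tester 0.53 [309.5, 287.4] 429
top start 0.72 [306.7, 285.6] 479
top cap 0.85 [256.1, 248.9] 369
top dome 0.87 [433.8, 244.3] 2225
top jar 0.83 [182.0, 305.6] 1894
{'K': array([[502.20266092,   0.        , 316.54163283],
       [  0.        , 502.20266092, 234.85834468],
       [  0.        ,   0.        ,   1.        ]]), 'R': array([[ 0.01485928, -0.99956481,  0.0254833 ],
       [-0.99520942, -0.01724792, -0.0962326 ],
       [ 0.09663025, -0.02393128, -0.99503261]]), 't': array([-0.00829692,  0.61148961,  0.90924792])}
0.8
```

View pics/scene0.png

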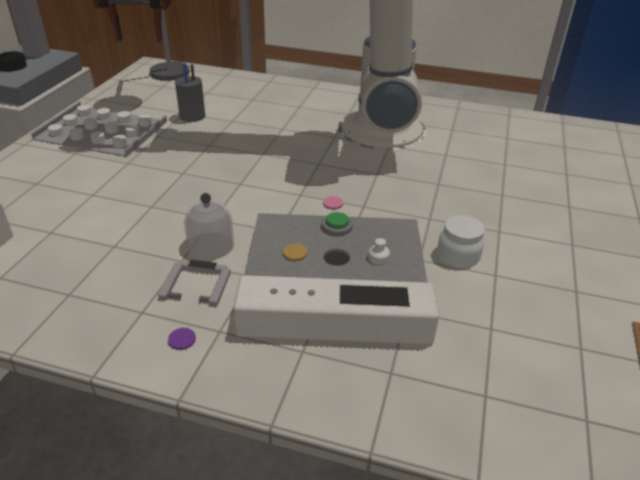

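View pics/top0.png

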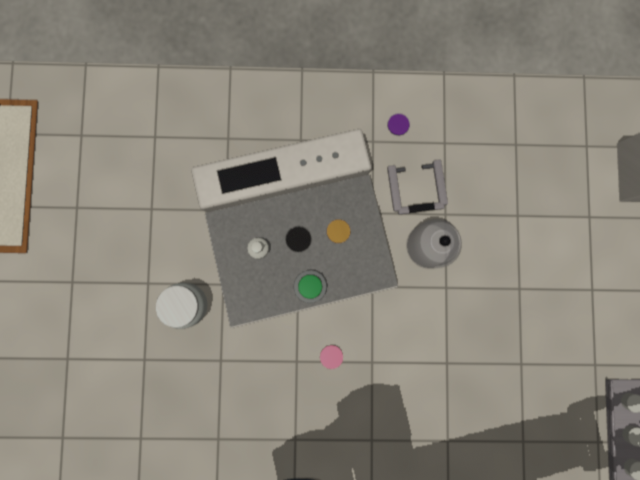

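The scene view shows the brass disc at (294,252), the seat at (337,257), the cap at (379,252) and the button at (337,220). In the top view they are at (338,231), (298,239), (258,247) and (310,286).

Look-alikes in the top view:
- Pink disc at (332,357), on the counter.
- Purple disc at (398,125), on the counter.
- Brass/orange disc at (338,231), on the deck. This is the one that fits the description.

Next I'll check it in a close crop and measure.

```bash
cat > h.py <<'E'
import numpy as np, cv2
from rig import robot, imaging
def bp(n,uv,z):
    m=imaging.camera_model(n);R=m["R"];t=m["t"]
    c=-R.T@t; d=R.T@np.linalg.solve(m["K"],[uv[0],uv[1],1.])
    return c+d*(z-c[2])/d[2]
def blob(mask,near,r=40):
    n,l,s,c=cv2.connectedComponentsWithStats(mask.astype(np.uint8))
    b=[(s[i,4],i) for i in range(1,n) if np.hypot(*(c[i]-near))<r and s[i,4]>30]
    if not b: return None
    a,i=max(b); return c[i],a
def brass(im):
    h=cv2.cvtColor(im,cv2.COLOR_RGB2HSV); return (h[...,0]>8)&(h[...,0]<26)&(h[...,1]>130)&(h[...,2]>60)
def green(im):
    h=cv2.cvtColor(im,cv2.COLOR_RGB2HSV); return (h[...,0]>45)&(h[...,0]<80)&(h[...,1]>130)
def black(im): return im.max(2)<45
E
python3 - <<'E'
from h import *
ims={n:cv2.imread(f"pics/{n}0.png")[:,:,::-1].copy() for n in("scene","top")}
G={"scene":dict(d=(294,252),s=(337,257),b=(337,220)),"top":dict(d=(338,231),s=(298,239),b=(310,286))}
for n in ims:
    for k,f,z in(("d",brass,.047),("s",black,.038),("b",green,.062)):
        r=blob(f(ims[n]),G[n][k],15)
        if r: print(n,k,r,bp(n,r[0],z))
c=ims["top"][170:330,190:410];cv2.imwrite("pics/crop0.png",cv2.resize(c,None,fx=3.5,fy=3.5,interpolation=2)[:,:,::-1])
# tester deck corners top view
for nm,uv in dict(fl=(230,325),fr=(397,284),br=(369,173),bl=(206,208)).items(): print(nm,bp("top",uv,.04))
for nm,uv,z in(("cap",(258,250),.05),("jar",(182,305),.07),("dome",(434,244),.05),("gaugebot",(401,213),.016),("pink",(332,357),.0)):print(nm,bp("top",uv,z))
E
```

```text
scene d (array([294.85470085, 251.4017094 ]), np.int32(234)) [ 0.62203354 -0.03425157  0.047     ]
top d (array([338.11720698, 230.73316708]), np.int32(401)) [ 0.61815895 -0.03758888  0.047     ]
top s (array([298.01113586, 238.77060134]), np.int32(449)) [0.60286555 0.03591769 0.038     ]
top b (array([309.87780549, 286.10972569]), np.int32(401)) [0.51621928 0.01286349 0.062     ]
fl [0.44398722 0.15596421 0.04      ]
fr [ 0.52232547 -0.14752715  0.04      ]
br [ 0.72881626 -0.09490228  0.04      ]
bl [0.65684833 0.20683115 0.04      ]
cap [0.58006664 0.1080674  0.05      ]
jar [0.48002028 0.23656274 0.07      ]
dome [ 0.5964377  -0.21395506  0.05      ]
gaugebot [ 0.65767039 -0.15975299  0.016     ]
pink [ 0.38353632 -0.03176354  0.        ]
```

View pics/crop0.png

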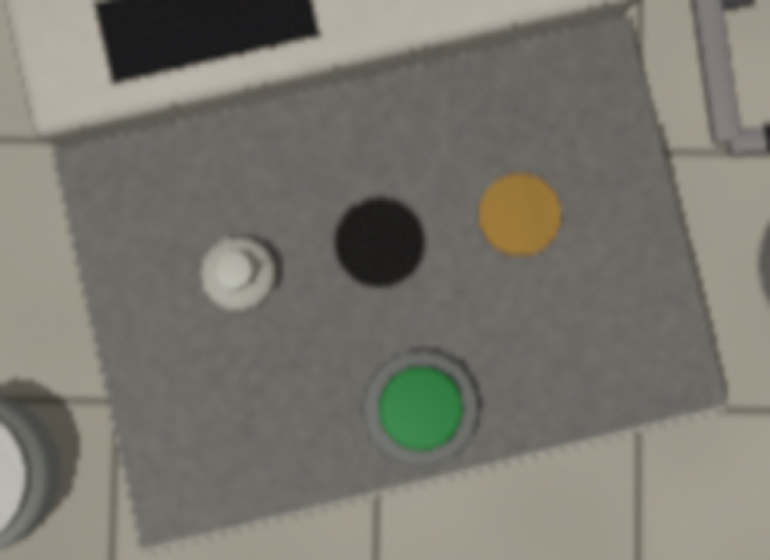

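The crop confirms the brass disc on the deck, right of the black seat, with the cap to the left. My plan is to put two part-open fingertips behind the disc as a cradle and push it along the disc-to-seat line.

```bash
cat >> h.py <<'E'
from scipy.spatial.transform import Rotation as Ro
def plan(xyz,yaw=None):
    s=robot.read_state();R=Ro.from_quat(s["eef_rot"]).as_matrix()
    y0=np.degrees(np.arctan2(R[1,0],R[0,0]))
    print("t",s["time_s"],"pos",s["ee_pos"].round(4),"yaw",y0.round(2),"F",s["wrist_force"].round(2),"gap",round(s["finger_gap"],4))
    print("travel",(R.T@(np.array(xyz)-s["ee_pos"])).round(4),"roll", None if yaw is None else round((y0-yaw+180)%360-180,2))
E
python3 - <<'E'
from h import *
d=np.array([.618,-.0376]);s=np.array([.6029,.0359]);u=(s-d)/np.linalg.norm(s-d)
print(u,np.degrees(np.arctan2(u[1],u[0])))
p=d-u*0.046;print(p)
plan([*p,.16],np.degrees(np.arctan2(u[1],u[0]))-90)
E
```

```text
[-0.20123926  0.97954212] 101.60943721861351
[ 0.62725701 -0.08265894]
t 0.8 pos [ 0.1772 -0.5732  0.2416] yaw -72.82 F [ 0.16 -0.54  1.02] gap 0.0873
travel [-0.3358 -0.5749  0.0816] roll -84.43
```

Emit:
{"fn": "step_arm", "kwargs": {"motion": [{"grip":0.284,"travel":[-0.336,-0.575,0.0],"roll":-84.4},{"grip":0.284,"travel":[-0.336,-0.575,0.0],"roll":-84.4},{"grip":0.284,"travel":[-0.336,-0.575,0.0],"roll":-84.4},{"grip":0.284,"travel":[-0.336,-0.575,0.0],"roll":-84.4},{"grip":0.284,"travel":[-0.336,-0.575,0.0],"roll":-84.4},{"grip":0.284,"travel":[-0.336,-0.575,0.0],"roll":-84.4},{"grip":0.284,"travel":[-0.336,-0.575,0.0],"roll":-84.4},{"grip":0.284,"travel":[-0.336,-0.575,0.0],"roll":-84.4}], "grip_force": 20}}

```text
time_s: 1.6
ee_pos: [0.4486, -0.2767, 0.242]
eef_rot: [0.999, -0.032, 0.0, 0.0]
wrist_force: [1.1, -0.3, -0.2]
finger_gap: 0.0273
```

```bash
python3 -c "
from h import *
plan([.6273,-.0827,.16],11.6)"
```

```text
t 1.6 pos [ 0.4486 -0.2767  0.242 ] yaw -3.72 F [ 1.06 -0.3  -0.19] gap 0.0273
travel [ 0.1657 -0.2052  0.082 ] roll -15.32
```

Emit:
{"fn": "step_arm", "kwargs": {"motion": [{"grip":0.284,"travel":[0.166,-0.205,0.0],"roll":-15.3},{"grip":0.284,"travel":[0.166,-0.205,0.0],"roll":-15.3},{"grip":0.284,"travel":[0.166,-0.205,0.0],"roll":-15.3},{"grip":0.284,"travel":[0.166,-0.205,0.0],"roll":-15.3},{"grip":0.284,"travel":[0.166,-0.205,0.0],"roll":-15.3},{"grip":0.284,"travel":[0.166,-0.205,0.0],"roll":-15.3},{"grip":0.284,"travel":[0.166,-0.205,0.06],"roll":-15.3},{"grip":0.284,"travel":[0.166,-0.205,0.1],"roll":-15.3}]}}

```text
time_s: 2.4
ee_pos: [0.629, -0.0856, 0.1426]
eef_rot: [0.995, 0.098, 0.002, 0.001]
wrist_force: [0.4, -1.0, -0.9]
finger_gap: 0.0252
```

```bash
python3 -c "
from h import *
plan([.6273,-.0827,.062],11.6)
for n in('top','scene'):
    im=imaging.snapshot(n);cv2.imwrite(f'pics/{n}1.png',(im[120:360,150:470] if n=='top' else im[150:340,180:480]).repeat(2,0).repeat(2,1)[:,:,::-1])"
```

```text
t 2.4 pos [ 0.629  -0.0856  0.1426] yaw 11.3 F [ 0.4  -0.98 -0.95] gap 0.0252
travel [-0.0015 -0.0034  0.0806] roll -0.3
```

View pics/top1.png

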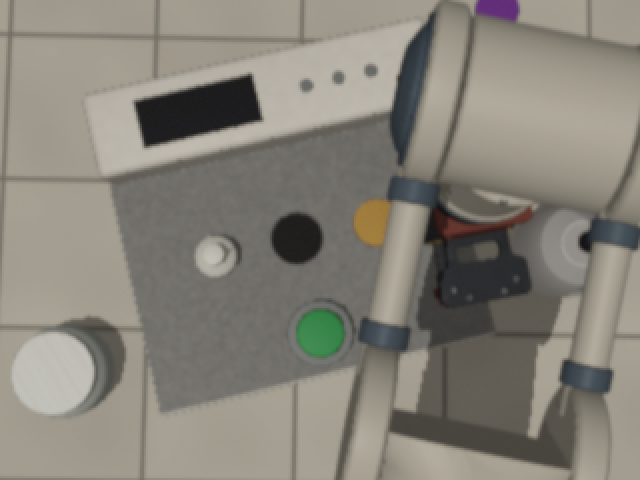

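View pics/scene1.png

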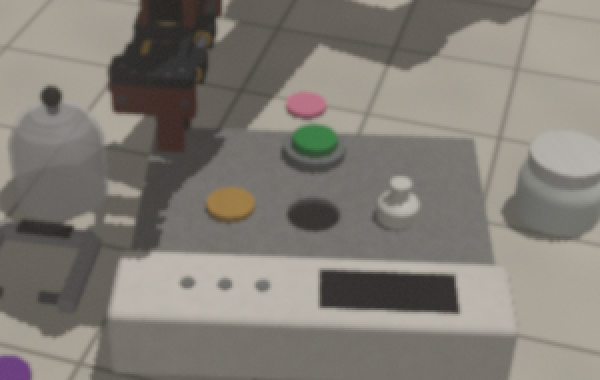

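The top crop shows the gripper to the right of the disc (disc at full-frame ~(338,231)) with no contact. The scene crop agrees, and there is clearance to the dome. Next I descend.

Emit:
{"fn": "step_arm", "kwargs": {"motion": [{"grip":0.284,"travel":[-0.001,-0.002,0.03],"roll":0},{"grip":0.284,"travel":[-0.001,-0.003,0.05],"roll":-0.3},{"grip":0.284,"travel":[-0.001,-0.003,0.065],"roll":-0.3},{"grip":0.284,"travel":[-0.001,-0.003,0.072],"roll":-0.3},{"grip":0.284,"travel":[-0.001,-0.003,0.077],"roll":-0.3},{"grip":0.284,"travel":[-0.001,-0.003,0.08],"roll":-0.3},{"grip":0.284,"travel":[-0.001,-0.003,0.08],"roll":-0.3},{"grip":0.284,"travel":[-0.001,-0.003,0.08],"roll":-0.3}]}}

```text
time_s: 3.3
ee_pos: [0.6265, -0.0831, 0.0625]
eef_rot: [0.995, 0.1, 0.001, 0.0]
wrist_force: [-0.0, 0.7, 0.0]
finger_gap: 0.0248
```

```bash
python3 -c "
from h import *
plan([.6273,-.0827,.062],11.6)
im=imaging.snapshot('scene');b=blob(brass(im),(294,252),15);print(b,bp('scene',b[0],.047))
cv2.imwrite('pics/scene2.png',cv2.resize(im[190:290,230:410],None,fx=4,fy=4)[:,:,::-1])"
```

```text
t 3.3 pos [ 0.6265 -0.0831  0.0625] yaw 11.53 F [-0.03  0.7   0.04] gap 0.0248
travel [ 0.0009 -0.0002  0.0005] roll -0.07
(array([294.7944664 , 251.58893281]), np.int32(253)) [ 0.62257328 -0.03418534  0.047     ]
```

View pics/scene2.png

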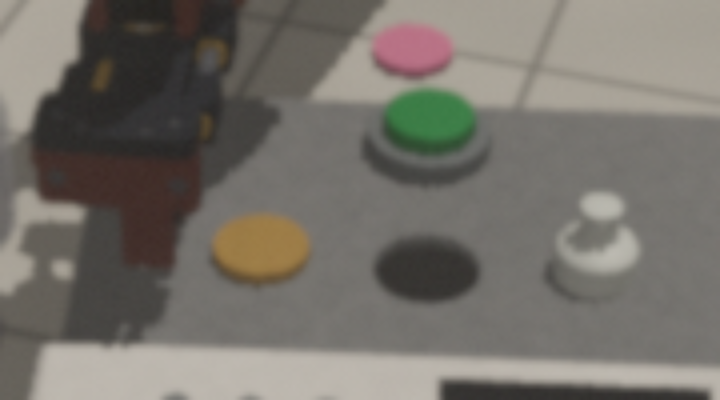

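Emit:
{"fn": "step_arm", "kwargs": {"motion": [{"grip":0.284,"travel":[0.001,-0.008,0],"roll":0},{"grip":0.284,"travel":[0.001,-0.016,0],"roll":0},{"grip":0.284,"travel":[0.001,-0.024,0],"roll":0},{"grip":0.284,"travel":[0.001,-0.034,0],"roll":0},{"grip":0.284,"travel":[0.001,-0.045,0],"roll":0},{"grip":0.284,"travel":[0.001,-0.055,0],"roll":0},{"grip":0.284,"travel":[0.001,-0.062,0],"roll":0},{"grip":0.284,"travel":[0.001,-0.066,0],"roll":0}]}}

```text
time_s: 4.15
ee_pos: [0.6138, -0.0172, 0.0617]
eef_rot: [0.995, 0.101, 0.0, -0.0]
wrist_force: [1.3, -1.0, -0.5]
finger_gap: 0.0251
```

```bash
python3 -c "
from h import *
plan([.6029+.2012*.028,.0359-.9795*.028,.062],11.6)
for n in('scene','top'):
    im=imaging.snapshot(n);b=blob(brass(im),(320,250),30);print(n,b,bp(n,b[0],.047))
    for z in (.04,.038): print('seat scene',bp('scene',(336.8,257),z))
    cv2.imwrite(f'pics/{n}3.png',cv2.resize(im[180:300,230:410],None,fx=4,fy=4)[:,:,::-1])"
```

```text
t 4.15 pos [ 0.6138 -0.0172  0.0617] yaw 11.58 F [ 1.32 -1.03 -0.55] gap 0.0251
travel [ 0.     -0.0262 -0.0003] roll -0.02
scene (array([321.07279693, 253.33333333]), np.int32(261)) [0.61271017 0.01204263 0.047     ]
seat scene [0.60565389 0.03958656 0.04      ]
seat scene [0.60328617 0.03902809 0.038     ]
top (array([309.07777778, 241.62222222]), np.int32(90)) [0.59717249 0.0154516  0.047     ]
seat scene [0.60565389 0.03958656 0.04      ]
seat scene [0.60328617 0.03902809 0.038     ]
```

View pics/scene3.png

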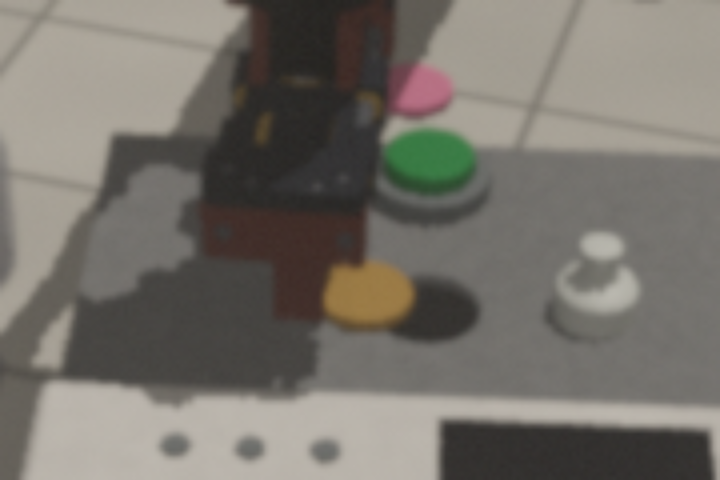

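View pics/top3.png

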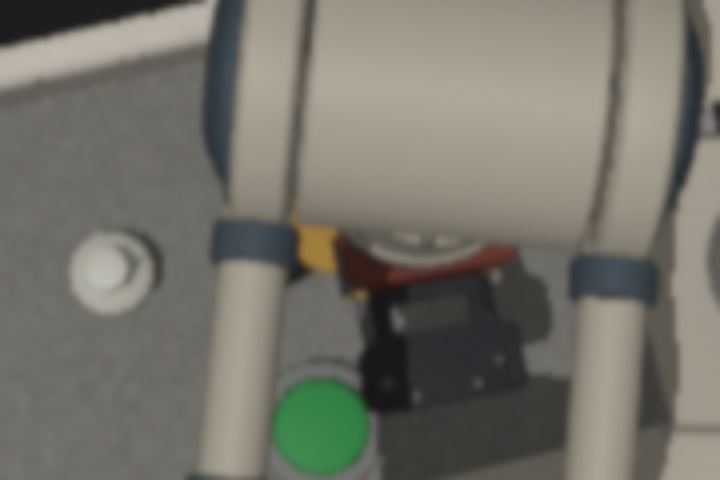

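The scene view shows the disc cradled at the fingertip, at (321,253), with its leading edge over the seat at (337,257). The remaining distance is about 26–28 mm, so I push slowly.

Emit:
{"fn": "step_arm", "kwargs": {"motion": [{"grip":0.284,"travel":[0,-0.005,0],"roll":0},{"grip":0.284,"travel":[-0.0005,-0.01,0],"roll":0},{"grip":0.284,"travel":[-0.0005,-0.014,0],"roll":0},{"grip":0.284,"travel":[-0.0005,-0.0175,0],"roll":0},{"grip":0.284,"travel":[-0.0005,-0.0205,0],"roll":0},{"grip":0.284,"travel":[-0.0005,-0.023,0],"roll":0},{"grip":0.284,"travel":[-0.0005,-0.025,0],"roll":0},{"grip":0.284,"travel":[-0.0005,-0.026,0],"roll":0}]}}

```text
time_s: 5.05
ee_pos: [0.6081, 0.0075, 0.0615]
eef_rot: [0.995, 0.101, -0.0, -0.0]
wrist_force: [-0.1, 0.2, 0.0]
finger_gap: 0.0245
```

```bash
python3 -c "
from h import *
plan([.6029+.2012*.028,.0359-.9795*.028,.062],11.6)
for n in('scene',):
    im=imaging.snapshot(n);b=blob(brass(im),(335,255),30);print(n,b,bp(n,b[0],.04),bp(n,b[0],.047))
    cv2.imwrite(f'pics/{n}4.png',cv2.resize(im[200:300,270:410],None,fx=5,fy=5)[:,:,::-1])"
```

```text
t 5.05 pos [0.6081 0.0075 0.0615] yaw 11.54 F [-0.14  0.19  0.02] gap 0.0245
travel [ 0.0006 -0.0008 -0.0005] roll -0.06
scene (array([335.02888087, 255.51263538]), np.int32(277)) [0.60257661 0.03544581 0.04      ] [0.61089618 0.03744424 0.047     ]
```

View pics/scene4.png

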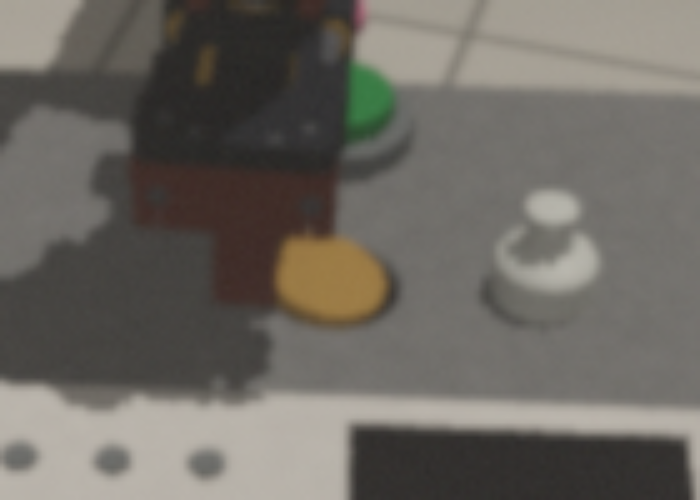

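The disc, at (335,255), is at the mouth and tilted, with a black sliver still showing at its leading edge. I push a few more mm, gently.

Emit:
{"fn": "step_arm", "kwargs": {"motion": [{"grip":0.284,"travel":[0,-0.0005,0],"roll":0},{"grip":0.284,"travel":[0,-0.001,0],"roll":0},{"grip":0.284,"travel":[0,-0.0015,0],"roll":0},{"grip":0.284,"travel":[0,-0.002,0],"roll":0},{"grip":0.284,"travel":[0,-0.0025,0],"roll":0},{"grip":0.284,"travel":[0,-0.003,0],"roll":0},{"grip":0.284,"travel":[0,-0.003,0],"roll":0},{"grip":0.284,"travel":[0,-0.003,0],"roll":0}]}}

```text
time_s: 5.9
ee_pos: [0.6076, 0.0102, 0.0617]
eef_rot: [0.995, 0.1, 0.0, -0.0]
wrist_force: [0.6, 0.7, 0.1]
finger_gap: 0.0248
```

```bash
python3 -c "
from h import *
plan([.6029+.2012*.028,.0359-.9795*.028,.062],11.6)
for n in('scene',):
    im=imaging.snapshot(n);b=blob(brass(im),(335,255),30);print(n,b,bp(n,b[0],.04),bp(n,b[0],.047))
    cv2.imwrite(f'pics/{n}5.png',cv2.resize(im[200:300,270:410],None,fx=5,fy=5)[:,:,::-1])"
```

```text
t 5.9 pos [0.6076 0.0102 0.0617] yaw 11.53 F [0.57 0.72 0.07] gap 0.0248
travel [ 0.0006  0.0019 -0.0003] roll -0.07
scene (array([336.13692946, 256.7593361 ]), np.int32(241)) [0.60536705 0.03827407 0.04      ] [0.61365711 0.0402426  0.047     ]
```

View pics/scene5.png

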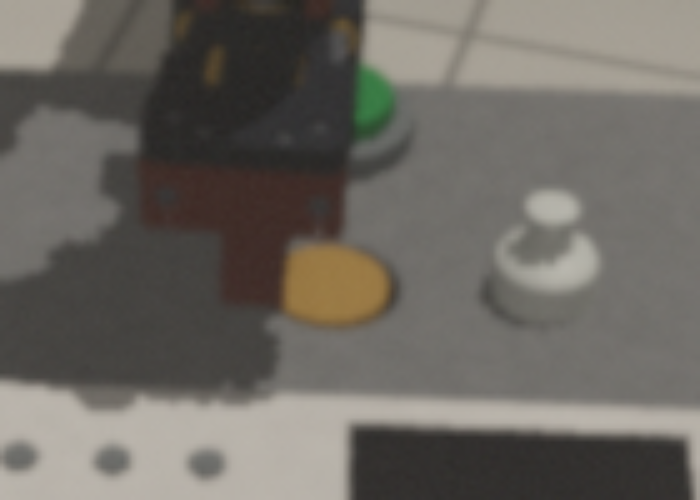

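The disc now looks level and dropped, at (336,257). I back off, rise, and clear the view to check.

Emit:
{"fn": "step_arm", "kwargs": {"motion": [{"grip":0.284,"travel":[0,0.01,0],"roll":0},{"grip":0.284,"travel":[0,0.02,0],"roll":0},{"grip":0.284,"travel":[0,0.02,-0.03],"roll":0},{"grip":0.1,"travel":[0,0.02,-0.07],"roll":0},{"grip":0.0,"travel":[-0.04,0.05,-0.09],"roll":0},{"grip":0.0,"travel":[-0.08,0.08,-0.09],"roll":0},{"grip":0.0,"travel":[-0.1,0.12,-0.09],"roll":0},{"grip":0.0,"travel":[-0.1,0.12,-0.09],"roll":0}]}}

```text
time_s: 6.75
ee_pos: [0.5319, -0.1329, 0.1524]
eef_rot: [0.995, 0.097, 0.0, 0.001]
wrist_force: [1.2, -1.0, -0.5]
finger_gap: 0.0001
```

```bash
python3 -c "
from h import *
plan([.516,.0130,.12],11.6)
for n in('scene','top'):
    im=imaging.snapshot(n);b=blob(brass(im),(335,255) if n=='scene' else (298,239),30);print(n,b,bp(n,b[0],.04),bp(n,b[0],.047))
    b=blob(green(im),(337,220) if n=='scene' else (310,286),30);print(n,b,bp(n,b[0],.062))
    cv2.imwrite(f'pics/{n}6.png',cv2.resize(im[190:310,240:400],None,fx=4.5,fy=4.5)[:,:,::-1])"
```

```text
t 6.75 pos [ 0.5319 -0.1329  0.1524] yaw 11.16 F [ 1.18 -1.01 -0.5 ] gap 0.0001
travel [ 0.0126 -0.1463  0.0319] roll -0.44
scene (array([335.68049793, 256.85892116]), np.int32(241)) [0.6058929  0.03756714 0.04      ] [0.6141774  0.03954314 0.047     ]Traceback (most recent call last):
  File "<string>", line 6, in <module>
    b=blob(green(im),(337,220) if n=='scene' else (310,286),30);print(n,b,bp(n,b[0],.062))
                                                                               ~^^^
TypeError: 'NoneType' object is not subscriptable
```

```bash
python3 -c "
from h import *
for n in('scene','top'):
    im=imaging.snapshot(n);b=blob(brass(im),(335,255) if n=='scene' else (298,239),30)
    if b:print(n,b,bp(n,b[0],.04),bp(n,b[0],.047))
    b=blob(green(im),(337,220) if n=='scene' else (310,286),30)
    if b:print(n,b,bp(n,b[0],.062))
    cv2.imwrite(f'pics/{n}6.png',cv2.resize(im[190:310,240:400],None,fx=4.5,fy=4.5)[:,:,::-1])"
```

```text
scene (array([335.60082305, 256.75720165]), np.int32(243)) [0.60565996 0.0373552  0.04      ] [0.61394692 0.03933344 0.047     ]
top (array([298.58783784, 238.91216216]), np.int32(444)) [0.6024443  0.03482363 0.04      ] [0.60182581 0.03474172 0.047     ]
top (array([309.90862944, 286.12690355]), np.int32(394)) [0.51618957 0.01280794 0.062     ]
```

View pics/scene6.png

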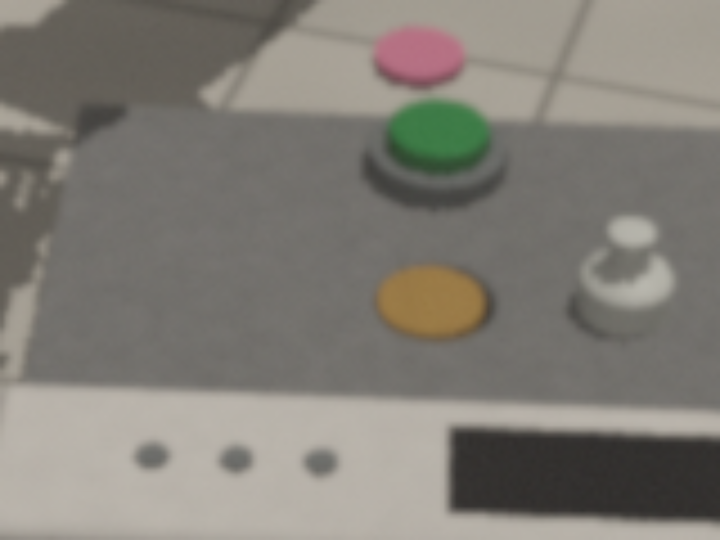

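View pics/top6.png

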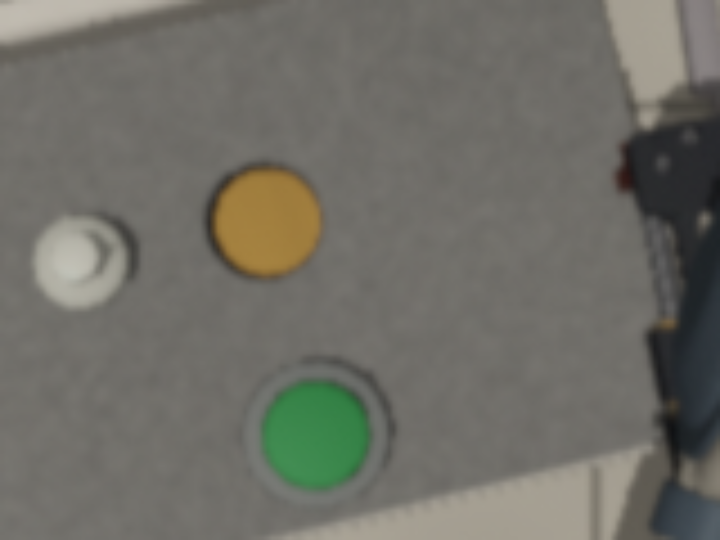

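The top view shows the disc at (298.6,238.9), centred on the seat within about 1 mm. The scene view shows it level with only a thin dark ring. I confirm it's flush by lowering the shut fingertips gently onto its trailing half.

```bash
python3 -c "
from h import *
plan([.604,.027,.07],11.6)"
```

```text
t 6.9 pos [ 0.5337 -0.1279  0.1517] yaw 11.45 F [-0.17 -0.05  0.65] gap 0.0005
travel [ 0.0996 -0.1378  0.0817] roll -0.15
```

Emit:
{"fn": "step_arm", "kwargs": {"motion": [{"grip":0,"travel":[0.03,-0.04,0.0],"roll":0},{"grip":0,"travel":[0.06,-0.08,0.0],"roll":0},{"grip":0,"travel":[0.09,-0.12,0.0],"roll":0},{"grip":0,"travel":[0.0995,-0.138,0.02],"roll":0},{"grip":0,"travel":[0.0995,-0.138,0.05],"roll":0},{"grip":0,"travel":[0.0995,-0.138,0.075],"roll":0},{"grip":0,"travel":[0.0995,-0.138,0.082],"roll":0},{"grip":0,"travel":[0.0995,-0.138,0.082],"roll":0}]}}

```text
time_s: 7.7
ee_pos: [0.6028, 0.0288, 0.0681]
eef_rot: [0.995, 0.101, -0.002, -0.0]
wrist_force: [-0.2, 0.5, -0.2]
finger_gap: 0.0004
```

```bash
python3 -c "
from h import *
plan([.604,.027,.0595],11.6)"
```

```text
t 7.7 pos [0.6028 0.0288 0.0681] yaw 11.61 F [-0.2   0.46 -0.2 ] gap 0.0004
travel [0.0008 0.002  0.0086] roll 0.01
```

Emit:
{"fn": "step_arm", "kwargs": {"motion": [{"grip":0,"travel":[0,0.001,0.001],"roll":0},{"grip":0,"travel":[0,0.001,0.002],"roll":0},{"grip":0,"travel":[0,0.001,0.0035],"roll":0},{"grip":0,"travel":[0,0.001,0.005],"roll":0},{"grip":0,"travel":[0,0.001,0.006],"roll":0},{"grip":0,"travel":[0,0.001,0.007],"roll":0},{"grip":0,"travel":[0,0.001,0.0075],"roll":0},{"grip":0,"travel":[0,0.001,0.0075],"roll":0}]}}

```text
time_s: 8.5
ee_pos: [0.6037, 0.0267, 0.062]
eef_rot: [0.995, 0.1, -0.0, -0.0]
wrist_force: [0.6, 1.1, 0.2]
finger_gap: 0.0002
```

```bash
python3 -c "
from h import *
plan([.604,.027,.0595],11.6)"
```

```text
t 8.5 pos [0.6037 0.0267 0.062 ] yaw 11.53 F [0.58 1.12 0.16] gap 0.0002
travel [ 0.0004 -0.0002  0.0025] roll -0.07
```

Emit:
{"fn": "step_arm", "kwargs": {"motion": [{"grip":0,"travel":[0,0,0.0005],"roll":0},{"grip":0,"travel":[0,0,0.001],"roll":0},{"grip":0,"travel":[0,0,0.0014],"roll":0},{"grip":0,"travel":[0,0,0.0018],"roll":0},{"grip":0,"travel":[0,0,0.0022],"roll":0},{"grip":0,"travel":[0,0,0.0025],"roll":0},{"grip":0,"travel":[0,0,0.0025],"roll":0},{"grip":0,"travel":[0,0,0.0025],"roll":0}]}}

```text
time_s: 9.3
ee_pos: [0.6037, 0.0267, 0.0596]
eef_rot: [0.995, 0.1, 0.0, 0.0]
wrist_force: [-0.0, -0.5, -0.1]
finger_gap: 0.0005
```

```bash
python3 -c "
from h import *
plan([.604,.027,.0595],11.6)"
```

```text
t 9.3 pos [0.6037 0.0267 0.0596] yaw 11.53 F [-0.04 -0.55 -0.09] gap 0.0005
travel [ 0.0003 -0.0002  0.0001] roll -0.07
```

Fingertips reached 40.6 mm over the disc with no contact force, so the disc is flush. On to the button: rise and move over it.

```bash
python3 -c "
from h import *
plan([.5165,.0135,.09],11.6)"
```

```text
t 9.3 pos [0.6037 0.0267 0.0596] yaw 11.53 F [-0.04 -0.55 -0.09] gap 0.0005
travel [-0.0881 -0.0045 -0.0304] roll -0.07
```

Emit:
{"fn": "step_arm", "kwargs": {"motion": [{"grip":0,"travel":[0,0,-0.03],"roll":0},{"grip":0,"travel":[0,0,-0.06],"roll":0},{"grip":0,"travel":[-0.03,-0.002,-0.06],"roll":0},{"grip":0,"travel":[-0.06,-0.004,-0.06],"roll":0},{"grip":0,"travel":[-0.088,-0.0045,-0.06],"roll":0},{"grip":0,"travel":[-0.088,-0.0045,-0.05],"roll":0},{"grip":0,"travel":[-0.088,-0.0045,-0.035],"roll":0},{"grip":0,"travel":[-0.088,-0.0045,-0.03],"roll":0}]}}

```text
time_s: 10.1
ee_pos: [0.5162, 0.0137, 0.0871]
eef_rot: [0.995, 0.1, -0.001, -0.0]
wrist_force: [-0.1, 0.8, 0.1]
finger_gap: 0.0006
```

```bash
python3 -c "
from h import *
plan([.5165,.0135,.0745],11.6)
for n in('scene',):
    im=imaging.snapshot(n)
    cv2.imwrite(f'pics/{n}7.png',cv2.resize(im[170:290,250:410],None,fx=4.5,fy=4.5)[:,:,::-1])"
```

```text
t 10.1 pos [0.5162 0.0137 0.0871] yaw 11.53 F [-0.15  0.82  0.06] gap 0.0006
travel [0.0003 0.0002 0.0126] roll -0.07
```

View pics/scene7.png

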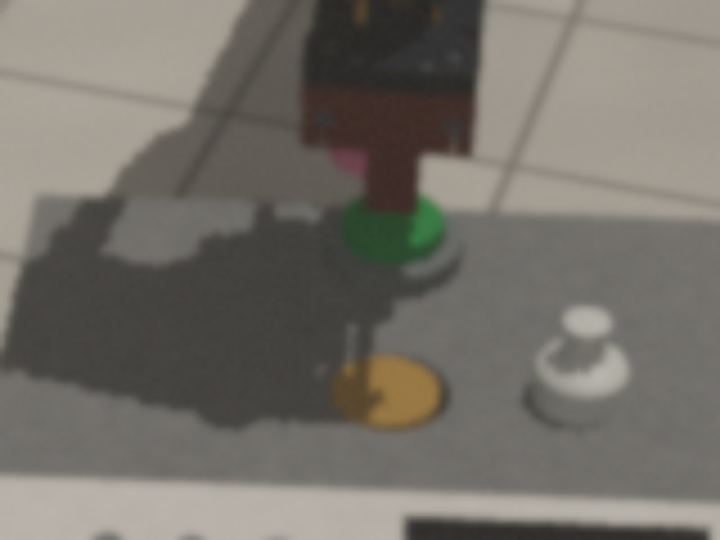

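The finger is centred over the button, with the disc seated at crop (388,392). Pressing now.

Emit:
{"fn": "step_arm", "kwargs": {"motion": [{"grip":0,"travel":[0,0,0.003],"roll":0},{"grip":0,"travel":[0,0,0.006],"roll":0},{"grip":0,"travel":[0,0,0.008],"roll":0},{"grip":0,"travel":[0,0,0.01],"roll":0},{"grip":0,"travel":[0,0,0.011],"roll":0},{"grip":0,"travel":[0,0,0.012],"roll":0},{"grip":0,"travel":[0,0,0.013],"roll":0},{"grip":0,"travel":[0,0,0.013],"roll":0}]}}

```text
time_s: 10.95
ee_pos: [0.5169, 0.0136, 0.0771]
eef_rot: [0.995, 0.1, 0.001, 0.0]
wrist_force: [-0.4, 0.7, 4.4]
finger_gap: 0.0008
```

```bash
python3 -c "
from h import *
plan([.5165,.0135,.0745],11.6)"
```

```text
t 10.95 pos [0.5169 0.0136 0.0771] yaw 11.53 F [-0.37  0.74  4.36] gap 0.0008
travel [-0.0004  0.      0.0026] roll -0.07
```

Emit:
{"fn": "step_arm", "kwargs": {"motion": [{"grip":0,"travel":[0,0,0.0005],"roll":0},{"grip":0,"travel":[0,0,0.001],"roll":0},{"grip":0,"travel":[0,0,0.0015],"roll":0},{"grip":0,"travel":[0,0,0.002],"roll":0},{"grip":0,"travel":[0,0,0.0025],"roll":0},{"grip":0,"travel":[0,0,0.0028],"roll":0},{"grip":0,"travel":[0,0,0.0028],"roll":0},{"grip":0,"travel":[0,0,0.0028],"roll":0}]}}

```text
time_s: 11.75
ee_pos: [0.517, 0.0136, 0.0753]
eef_rot: [0.995, 0.1, 0.001, 0.0]
wrist_force: [-2.3, 1.0, 10.1]
finger_gap: 0.0005
```

```bash
python3 -c "
from h import *
plan([.5165,.0135,.0745],11.6)"
```

```text
t 11.75 pos [0.517  0.0136 0.0753] yaw 11.54 F [-2.34  0.97 10.09] gap 0.0005
travel [-0.0005  0.      0.0007] roll -0.06
```

The force is past the 5 N spring figure, so the stop is reached or nearly so. I add 1.5 mm to make sure.

Emit:
{"fn": "step_arm", "kwargs": {"motion": [{"grip":0,"travel":[0,0,0.0004],"roll":0},{"grip":0,"travel":[0,0,0.0008],"roll":0},{"grip":0,"travel":[0,0,0.0012],"roll":0},{"grip":0,"travel":[0,0,0.0015],"roll":0},{"grip":0,"travel":[0,0,0.0015],"roll":0},{"grip":0,"travel":[0,0,0.0015],"roll":0},{"grip":0,"travel":[0,0,0.0015],"roll":0},{"grip":0,"travel":[0,0,0.0015],"roll":0}]}}

```text
time_s: 12.55
ee_pos: [0.517, 0.0136, 0.0751]
eef_rot: [0.995, 0.101, 0.001, 0.0]
wrist_force: [-5.6, 0.4, 17.2]
finger_gap: 0.0008
```

```bash
python3 -c "
from h import *
plan([.5165,.0135,.0745],11.6)"
```

```text
t 12.55 pos [0.517  0.0136 0.0751] yaw 11.54 F [-5.6   0.41 17.23] gap 0.0008
travel [-0.0005  0.      0.0006] roll -0.06
```

At a hard stop: z went from 75.3 to 75.1 mm while the force rose to 17 N, so the button is fully down. Release straight up and draw clear.

Emit:
{"fn": "step_arm", "kwargs": {"motion": [{"grip":0,"travel":[0,0,-0.005],"roll":0},{"grip":0,"travel":[0,0,-0.015],"roll":0},{"grip":0,"travel":[0,0,-0.04],"roll":0},{"grip":0,"travel":[0,0,-0.08],"roll":0},{"grip":0,"travel":[0,0,-0.12],"roll":0},{"grip":0,"travel":[-0.02,0.04,-0.15],"roll":0},{"grip":0,"travel":[-0.04,0.08,-0.16],"roll":0},{"grip":0,"travel":[-0.05,0.12,-0.16],"roll":0}]}}

```text
time_s: 13.35
ee_pos: [0.4912, -0.1155, 0.2351]
eef_rot: [0.995, 0.101, 0.002, 0.001]
wrist_force: [1.5, -0.4, 0.6]
finger_gap: 0.0005
```

Emit:
{"fn": "step_arm", "kwargs": {"motion": [{"grip":0,"travel":[0,0.04,0],"roll":0},{"grip":0,"travel":[0,0.08,0],"roll":0},{"grip":0,"travel":[0,0.12,0],"roll":0},{"grip":0,"travel":[0,0.15,0],"roll":0},{"grip":0,"travel":[0,0.16,0],"roll":0},{"grip":0,"travel":[0,0.16,0],"roll":0},{"grip":0,"travel":[0,0.16,0],"roll":0},{"grip":0,"travel":[0,0.16,0],"roll":0}]}}

```text
time_s: 14.15
ee_pos: [0.5236, -0.2694, 0.2326]
eef_rot: [0.995, 0.101, 0.0, -0.0]
wrist_force: [0.2, -0.2, 1.2]
finger_gap: 0.0005
```

```bash
python3 -c "
from h import *
plan([.5165,.0135,.0745],11.6)
for n in('scene','top'):
    im=imaging.snapshot(n);b=blob(brass(im),(335,255) if n=='scene' else (298,239),30)
    if b:print(n,b,bp(n,b[0],.04))
    b=blob(green(im),(337,220) if n=='scene' else (310,286),30)
    if b:print(n,b,bp(n,b[0],.062))
    cv2.imwrite(f'pics/{n}8.png',im[:,:,::-1])
    a=cv2.imread(f'pics/{n}0.png')[:,:,::-1]
    for k in('cap','jar','dome','gauge'):
        d=imaging.trace(n,k); print(n,k,d and (d[0]['location'],round(d[0]['p'],2)))
"
```

```text
t 14.15 pos [ 0.5236 -0.2694  0.2326] yaw 11.62 F [ 0.25 -0.24  1.21] gap 0.0005
travel [ 0.0499 -0.2785  0.1582] roll 0.02
scene (array([335.66390041, 256.8879668 ]), np.int32(241)) [0.60598131 0.03756033 0.04      ]
scene cap ([380.1, 255.5], 0.77)
scene jar ([462.8, 244.7], 0.65)
scene dome ([208.8, 231.3], 0.85)
scene gauge ([196.4, 270.8], 0.95)
top (array([298.56659142, 238.89616253]), np.int32(443)) [0.60247327 0.03486336 0.04      ]
top (array([309.92091837, 286.11989796]), np.int32(392)) [0.51620234 0.01278619 0.062     ]
top cap ([259.1, 248.7], 0.69)
top jar ([181.0, 306.2], 0.82)
top dome ([435.7, 244.7], 0.77)
top gauge ([420.8, 201.8], 0.66)
```

View pics/scene8.png

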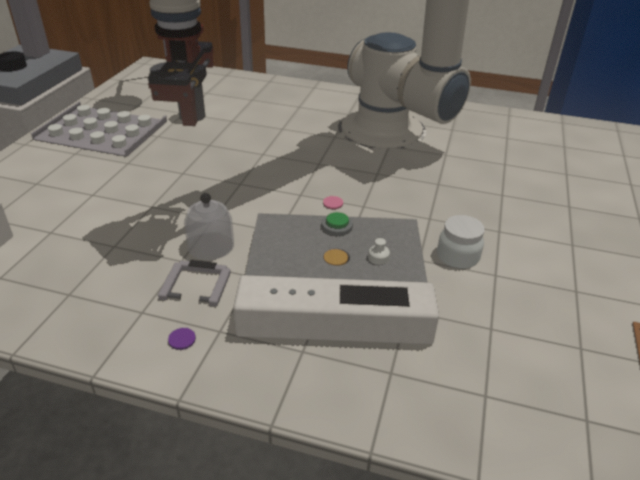

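View pics/top8.png

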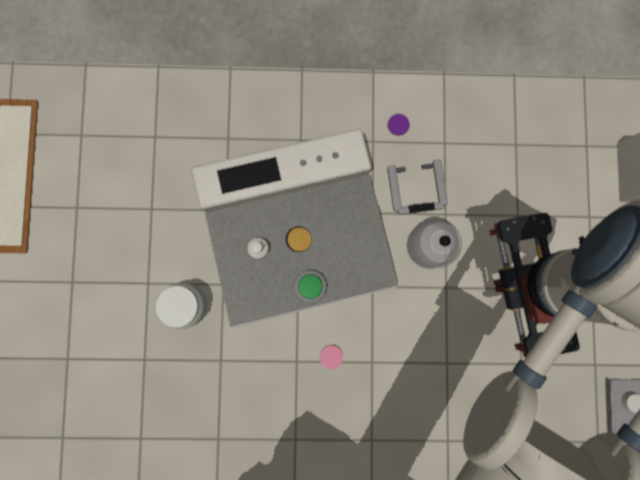

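The final views show the disc in the seat at top (299,239), the button back up at (310,286), and the cap, jar, dome and gauge where they were. The hand is clear of everything.

```bash
python3 -c "
from rig import order
print(order.sign_off())"
```

```text
the job is handed in; nothing more can be done
None
```

The brass disc is in the seat and flush, the button has been pressed fully down and sprung back, and the hand is clear. I handed the job in at about 15 s of the 48 s allowed.

- **Disc:** I pushed it along the deck with two part-open fingertips, never lifting it, until it dropped into the seat. To check it was flush, I lowered the shut fingertips to 40.6 mm over its trailing half and felt no contact. Before and after the button press, the top view puts it within about 1 mm of the seat centre and the scene view within about 2 mm. Both are within the seat's clearance.
- **Button:** I pressed it after the disc was seated. Its travel stopped at about 6 mm while the force rose from 10 to 17 N, so it had reached its stop. In the last top picture it is in the same place as before the press.
- **Other objects:** The cap, dome, jar and gauge are where they were. The networks' positions for them changed by at most 3 pixels, and I could see no change in the pictures.

The two cameras disagreed by 3–5 mm on absolute positions. I worked from the top view and used the scene view for relative checks.

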